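Close the paste pot with its tapered stopper and rock it free

TASK

Close the red-banded paste pot with its own stopper, the wide wooden one with the red knob: set it fully home in the tapered mouth without dropping it. Then check that it is not stuck: ease it up about a centimetre and rock it about fifteen degrees to one side with its tip still in the mouth, put it back upright and fully home, and let go. Leave the blue pot and the blue stopper where they are, and do not shove the red pot about.

Things in the scene. Friction and masses are not known exactly. Their poses are not given: they have to be found in the camera images.
- red_stopper_knob (a point): Grip point of the right stopper, loose, upright on its small end, 0.09 kg: a pale wooden cone 30 mm high, diameter 34 mm at the foot to 72 mm, a 4 mm rim (red on top), then an upright round red knob, 28 mm diameter, 45 mm high. Point: on the axis, 61 mm above the foot, 27 above the rim's top, 18 below the knob's flat top; z up the axis. Round: any yaw grips alike.
- red_pot_mouth (a point): Centre of the mouth, at rim level, of the loose red-banded white pot: 108 mm outer diameter, 70 mm high, 1.2 kg, z up. A tapered cup with the slope of the stopper's cone: inner diameter 68 mm at the rim, 27 mm at its floor 32 mm below. The stopper seats on the taper, clear of the floor: fully home, its knob point is 34 mm above this point. It does not lock: it lifts out freely.
- blue_stopper_knob (a point): Bystander: grip point of the smaller loose stopper with a blue knob (22 mm diameter; cone 30 to 52 mm diameter), for the other pot; heights as the red one (point 61 mm above its foot, top at 79 mm).
- blue_pot_mouth (a point): Bystander: centre of the mouth, 70 mm above the table, of the smaller loose blue-banded white pot (88 mm outer diameter, mouth 48 mm). At the left and right ends of the work also stand a white tub (84 mm diameter, 70 mm high) and a yellow tape roll lying flat (100 mm diameter, 25 mm high).
Things that resemble listed ones, but are neither listed nor needed, are in the scene too. Leave any pink look-alike of the part that bears red_stopper_knob alone.

How it is judged:
By the outcome, as a careful person would: the job done as asked, in the order asked, and still so for the second after the job is handed in, with the robot touching nothing.
It also fails if it takes over 45 s, if anything falls off the work surface, if the arm or the gripper's body presses on something with over 40 N, if the wrist force passes 120 N, or if a joint passes its speed limit or range.

ROBOT

A 6-joint arm with a two-finger parallel gripper is mounted at the origin on the work surface. World frame = base frame: x ahead of the robot, y to its left, z up, the work surface at z = 0. Lengths are in mm, angles in rad, forces in N, time in s.
With the tool pointing down it reaches from about 350 to 875 mm from the base axis. Payload 4.2 kg.
Tool frame: the origin (TCP) lies on the centre line of the jaws, within the pads' length; the fingertips stand 25 mm ahead of it and the grasp point (between the pads) lies 6 mm ahead of it; z points along the fingers, y is the direction in which the jaws open and shut (so a half turn about z gives the same grasp; the last joint's range is limited). The gripper opens to 85 mm and grips with 20 to 120 N. Pads are 22 mm wide; open, the fingers measure 114 mm over their backs; the gripper's body (76 mm by 85 mm) begins 54 mm behind the grasp point. The pads swing forward as they close: fully open they stand 13 mm farther back than shut.
Start: joints at [-0.921, 0.385, 0.008, 0, -1.194, -0.259], TCP at [238.093, -577.85, 256.312] pointing down, gripper open.
Joint ranges: [-3.14, 3.14], [-1.21, 2.06], [-1.07, 1.41], [-3.16, 2.05], [-2.99, -0.16], [-3.1, 3.1]. Speed limits (rad/s): [2.79, 2.79, 3.14, 3.14, 3.14, 3.14].

INTERFACE

Orientations are given as a unit quaternion [x, y, z, w].
In Python, from bench import arm gives the robot as it stands.
- The arm moves only by the tool drive_tool, never from a script. Its argument "plan" is a list of rows, each a list of 2 entries, a list of its own where there are three numbers: the shift along the tool's x, y, z in m, then the turn about the tool's z in degrees. A call has 1 to 12 rows; each row shifts and turns the commanded pose from where the row before left it, along the tool's axes as they then stand; what a row does not reach is not made up. A row lasts 1/8 s, in which the tool goes at most 62.5 mm and 10.7 degrees, less where a joint would pass 70% of its speed; a pose out of reach is approached as far as the arm can. A call with a gripper value outside its range is refused whole. "fingers" is the closure, from -1 (fully open) to 1 (shut), so that 0 is half open, set as the call begins (left out, the last holds). The fingers move at their own pace and stop on an object; the grip force is fixed at half the most. Time passes only in rows, so rows that do not move let the fingers close. It gives the time, the measured TCP pose, the force and the opening at its end, in the units of the state.
- arm.read_state(): the state, without advancing time (a new reading comes with each control period).
- arm.get_image(name): name is "scene" or "top"; returns a dict with "image" (480x640x3 uint8, red, green, blue), "K" (3x3 intrinsics, pixels), "dist" ([k1, k2, p1, p2, k3] as OpenCV has them; the pictures are not rectified), "R" (3x3) and "t" (3): a world point X has camera coordinates R X + t. Camera axes: x right, y down, z forward; pixel columns grow to the right and rows downward; lengths in mm; the calibration is good to about 2 mm. A picture is of the moment at which its call begins. There is no depth.
- arm.job_done(): hands the job in, once; it reports no verdict.
The state is a dict: "clock": time; "joints": joint angles; "joint_vel": joint speeds; "joint_efforts": joint torques, N m; "position": TCP position; "ee_rot": TCP orientation; "contact_force": force on the tool from outside, world axes, zero at the start; "wrist_torque": the same for the moment, N m; "gripper_width": finger opening in mm.
Only numpy, scipy, OpenCV 4.12 (cv2) and the standard library are available. Lean on these libraries where they do the work, as an engineer would, in place of code of your own. Each camera call takes 0.05 s, during which the arm holds its last target.

## Working session

There is one attempt and no reset: what is moved stays moved. The work goes in short steps, Python scripts to look and compute and a tool call to move; the robot and the scene stay as the last step left them, time stands still between calls to the robot, and variables do not carry over. Pictures are saved under pics/ and viewed, and the job is handed in when it is done.

Besides the shell and the picture viewer there is one more tool, called in YAML: its name, and indented under it one key for each argument. drive_tool: Moves the arm, as the interface text tells. Its arguments: {"type":"object","properties":{"plan":{"type":"array"},"fingers":{"type":"number"}},"required":["plan"]}

```bash
mkdir -p pics; python3 - <<'E'
from bench import arm
import cv2,numpy as np
for n in ["scene","top"]:
    d=arm.get_image(n); cv2.imwrite(f"pics/{n}0.png",d["image"][:,:,::-1]); np.savez(f"{n}0.npz",**d)
    print(n,d["K"],d["dist"],d["R"],d["t"])
print(arm.read_state())
E
```

```text
scene [[540.41172941   0.         308.02011288]
 [  0.         540.41172941 240.21106554]
 [  0.           0.           1.        ]] [-0.00246688  0.          0.          0.          0.        ] [[ 0.58944758  0.8077868  -0.00566053]
 [ 0.55894118 -0.41290224 -0.71909422]
 [-0.58321206  0.42070444 -0.69488954]] [-277.37335325 -245.06470269 1286.15891068]
top [[496.01007344   0.         325.46803462]
 [  0.         496.01007344 242.87186565]
 [  0.           0.           1.        ]] [-0.11148213  0.          0.          0.          0.        ] [[ 9.46644821e-03 -9.99955185e-01  1.18216156e-04]
 [-9.85987488e-01 -9.35390839e-03 -1.66556830e-01]
 [ 1.66550472e-01  1.46014196e-03 -9.86031850e-01]] [ -2.3141599  508.11338045 747.17990334]
{'clock': 0.1, 'joints': array([-9.21406316e-01,  3.85491057e-01,  6.78142656e-03, -4.62465112e-04,
       -1.19402473e+00, -2.58590712e-01]), 'joint_vel': array([-0.0001484 , -0.00153879,  0.00242103,  0.00347508,  0.00079807,
       -0.0002595 ]), 'joint_efforts': array([-1.06215564e-03, -3.93319595e+01,  1.88928795e+01,  4.19802189e+00,
       -2.63360576e-03, -8.28994100e-07]), 'position': array([ 237.91852094, -577.43209866,  255.32739164]), 'ee_rot': array([-1.94074838e-01,  9.80986224e-01,  9.65116964e-04, -2.31807403e-04]), 'contact_force': array([-0.18132767, -0.03923492,  0.26559163]), 'wrist_torque': array([ 0.02423283, -0.02359713,  0.07051089]), 'gripper_width': 85.0036319878994}
```

View pics/scene0.png

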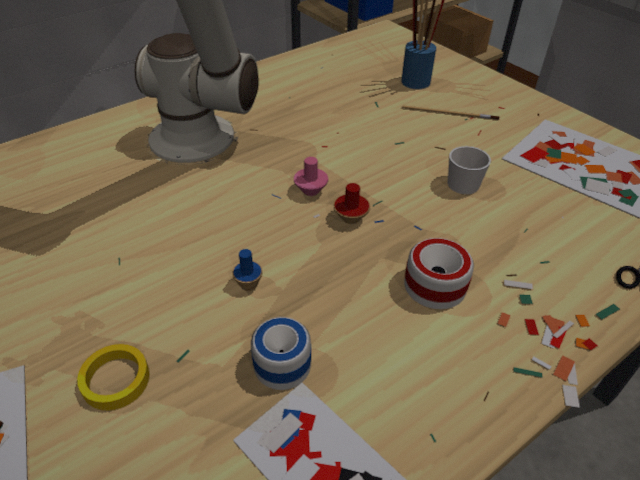

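View pics/top0.png

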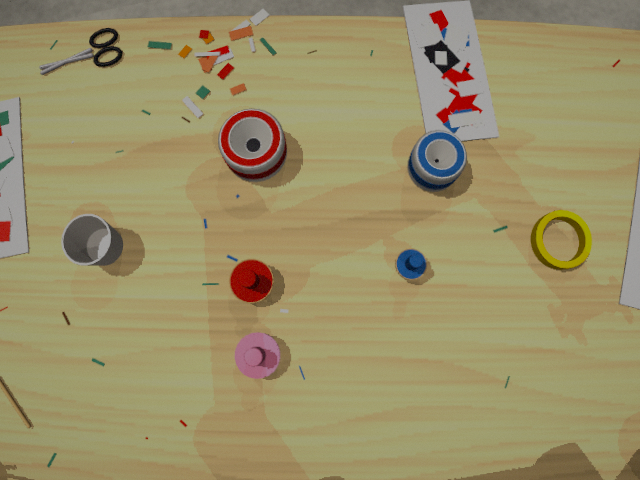

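Candidates for the red stopper are the red one (scene 352,203 / top 251,281), the pink look-alike (scene 311,177 / top 257,355) and the blue one (scene 247,270 / top 411,264). By the description I choose the red one. For the pot, I choose the red-banded one (top 252,140) over the blue one (top 438,158). Next I check the choice in a crop and measure.

```bash
cat > h.py <<'E'
import numpy as np,cv2
def ray(d,uv):
    p=cv2.undistortPoints(np.array([[uv]],float),d["K"],d["dist"])[0,0]
    R=d["R"];c=-R.T@d["t"];v=R.T@np.array([p[0],p[1],1]);return c,v/np.linalg.norm(v)
def plane(d,uv,z):
    c,v=ray(d,uv);return c+v*(z-c[2])/v[2]
def proj(d,X):
    r,_=cv2.Rodrigues(d["R"]);return cv2.projectPoints(np.array([X],float),r,d["t"],d["K"],d["dist"])[0][0,0]
def redmask(im):
    h=cv2.cvtColor(im,cv2.COLOR_RGB2HSV)
    return (((h[...,0]<8)|(h[...,0]>172))&(h[...,1]>190)&(h[...,2]>50)).astype(np.uint8)*255
def circfit(P):
    A=np.c_[2*P[:,:2],np.ones(len(P))];s=np.linalg.lstsq(A,(P[:,:2]**2).sum(1),rcond=None)[0]
    return s[:2],np.sqrt(s[2]+s[0]**2+s[1]**2)
E
python3 - <<'E'
from h import *
T=dict(np.load("top0.npz"));S=dict(np.load("scene0.npz"))
for n,d,boxes in (("top",T,[(200,90,310,200),(210,245,300,320)]),("scene",S,[(395,225,485,315),(320,170,385,235)])):
    m=redmask(d["image"])
    for (x0,y0,x1,y1),z in zip(boxes,(70,34)):
        mm=np.zeros_like(m);mm[y0:y1,x0:x1]=m[y0:y1,x0:x1]
        cs,_=cv2.findContours(mm,cv2.RETR_CCOMP,cv2.CHAIN_APPROX_NONE)
        for c in cs:
            if len(c)<25: continue
            P=np.array([plane(d,p[0].astype(float),z) for p in c]);ctr,r=circfit(P)
            res=np.hypot(*(P[:,:2]-ctr).T)-r
            print(n,z,len(c),cv2.boundingRect(c),ctr.round(1),r.round(1),"rms",res.std().round(2))
a=cv2.resize(T["image"][90:320,190:310],None,fx=2.5,fy=2.5,interpolation=cv2.INTER_CUBIC)
b=cv2.resize(S["image"][165:315,320:490],None,fx=2.6,fy=2.6,interpolation=cv2.INTER_CUBIC)
o=np.zeros((600,800,3),np.uint8);o[:a.shape[0],:a.shape[1]]=a;o[:b.shape[0],320:320+b.shape[1]]=b
cv2.imwrite("pics/crop1.png",o[:,:,::-1])
E
```

```text
top 70 133 (231, 153, 55, 26) [657.9 118.2] 48.8 rms 2.11
top 70 158 (221, 111, 59, 55) [674.4 125.5] 46.1 rms 0.54
top 70 128 (227, 115, 48, 46) [674.3 125.3] 37.7 rms 0.5
top 34 116 (231, 260, 41, 42) [447.7 120.9] 32.6 rms 0.45
top 34 26 (252, 275, 8, 13) [446.4 113.2] 6.8 rms 2.36
scene 70 118 (418, 284, 51, 18) [717.   80.6] 31.0 rms 8.29
scene 70 137 (413, 239, 57, 40) [674.  125.7] 45.4 rms 0.62
scene 70 114 (418, 242, 48, 34) [673.8 125.8] 38.3 rms 0.6
scene 34 131 (335, 183, 34, 33) [439.4 132. ] 34.7 rms 12.04
```

View pics/crop1.png

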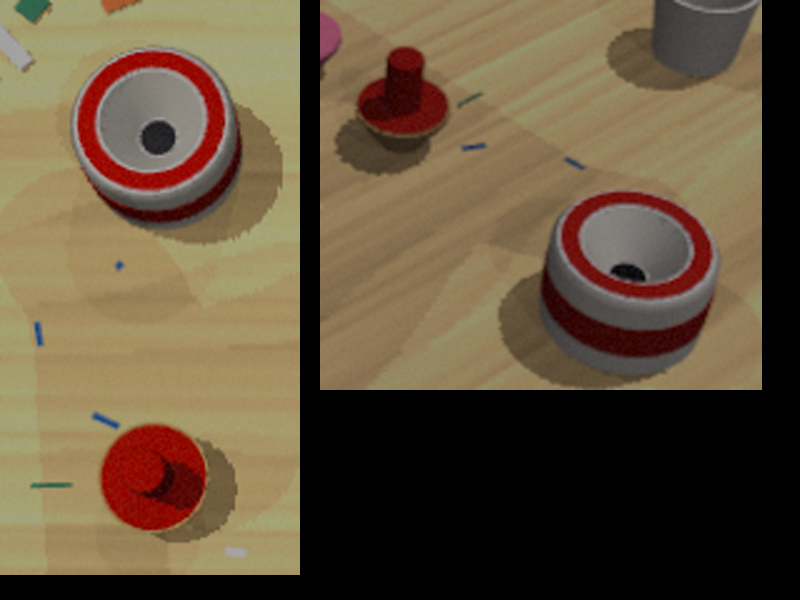

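The crop confirms it: the red stopper with its wide red rim and red knob is at top (251,281), and the red-banded pot with the tapered mouth is at top (252,140). The pink one is just off the crop. The two views agree on the pot to 0.5 mm.

The tool can't tilt, because only turns about its own z are allowed. The rocking therefore has to come from the knob pivoting between the pads about the jaw axis. I'll grip high on the knob, with the jaws opening along world y. First I turn the tool.

drive_tool:
  plan:
    - [[0,0,0],7.5]
    - [[0,0,0],7.5]
    - [[0,0,0],7.4]
    - [[0,0,0],0]
  fingers: -0.4

```text
clock: 0.6
position: [238.0, -577.6, 255.8]
ee_rot: [-0.001, 1.0, 0.0, -0.0]
contact_force: [-0.4, -0.5, -0.3]
gripper_width: 60.3
```

```bash
python3 - <<'E'
from bench import arm
from h import *
from scipy.spatial.transform import Rotation as Ro
s=arm.read_state();print(s["clock"],s["position"],s["gripper_width"],"\n",Ro.from_quat(s["ee_rot"]).as_matrix().round(3))
T=dict(np.load("top0.npz"));S=dict(np.load("scene0.npz"))
for z in(79,34): print(z,proj(T,[447.7,120.9,z]).round(1),proj(S,[447.7,120.9,z]).round(1))
im=S["image"].copy()
for z in(79,34): cv2.circle(im,tuple(int(v) for v in proj(S,[447.7,120.9,z]).round()),1,(0,255,0),-1)
it=T["image"].copy()
for z in(79,34): cv2.circle(it,tuple(int(v) for v in proj(T,[447.7,120.9,z]).round()),1,(0,255,0),-1)
c=np.hstack([cv2.resize(a,(400,400),interpolation=cv2.INTER_NEAREST) for a in (im[160:240,312:392],it[240:320,212:292])])
cv2.imwrite("pics/chk.png",c[:,:,::-1])
E
```

```text
0.6 [ 238.02890623 -577.62158845  255.7619227 ] 60.25559199738761 
 [[-1.    -0.001 -0.   ]
 [-0.001  1.     0.001]
 [ 0.     0.001 -1.   ]]
79 [246.4 277.7] [352.3 186.5]
34 [250.9 280.4] [351.2 204.7]
```

View pics/chk.png

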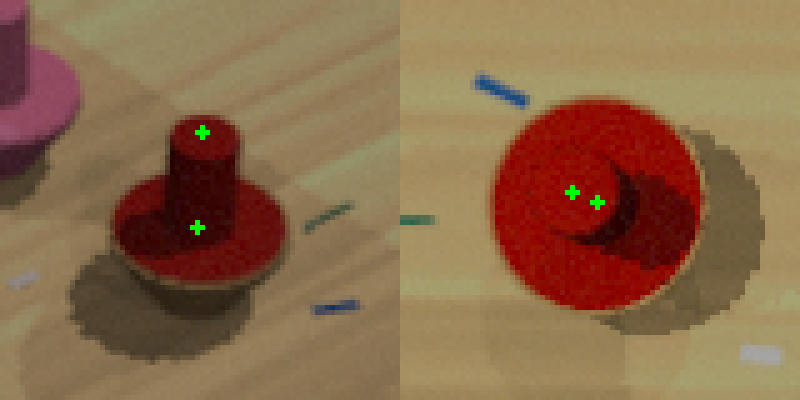

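The markers fall on the knob-top and rim centres in both views (scene 352,186; top 246,278), within about 1 px. Now to above the stopper.

drive_tool:
  plan:
    - [[-0.008,0.03,0],0]
    - [[-0.015,0.05,0],0]
    - [[-0.015,0.05,0],0]
    - [[-0.015,0.05,0],0]
    - [[-0.015,0.05,0],0]
    - [[-0.015,0.05,0],0]
    - [[-0.015,0.05,0],0]
    - [[-0.015,0.05,0],0]
    - [[-0.015,0.05,0],0]
    - [[-0.015,0.05,0],0]
    - [[-0.015,0.05,0],0]
    - [[-0.015,0.05,0],0]

```text
clock: 2.1
position: [411.3, 3.9, 256.6]
ee_rot: [-0.001, 1.0, 0.0, 0.0]
contact_force: [0.8, -0.8, -1.2]
gripper_width: 59.5
```

drive_tool:
  plan:
    - [[-0.015,0.05,0.01],0]
    - [[-0.015,0.05,0.02],0]
    - [[-0.007,0.018,0.03],0]
    - [[0,0,0.03],0]
    - [[0,0,0],0]
    - [[0,0,0],0]

```text
clock: 2.85
position: [448.9, 120.2, 167.4]
ee_rot: [-0.0, 1.0, 0.0, 0.001]
contact_force: [-0.7, -0.1, 0.4]
gripper_width: 59.3
```

drive_tool:
  plan:
    - [[0.001,0.0007,0.02],0]
    - [[0,0,0.025],0]
    - [[0,0,0.02],0]
    - [[0,0,0.012],0]
    - [[0,0,0.005],0]
    - [[0,0,0],0]

```text
clock: 3.6
position: [447.6, 121.0, 84.8]
ee_rot: [-0.0, 1.0, 0.0, 0.0]
contact_force: [0.4, 0.1, 1.2]
gripper_width: 60.4
```

```bash
python3 - <<'E'
from bench import arm
import cv2,numpy as np
o=[]
for n,(x,y) in (("scene",(290,120)),("top",(180,200))):
    d=arm.get_image(n); o.append(cv2.resize(d["image"][y:y+150,x:x+150],(400,400)))
cv2.imwrite("pics/pre.png",np.hstack(o)[:,:,::-1]); print(arm.read_state()["position"],arm.read_state()["contact_force"])
E
```

```text
[447.69414626 121.08656962  85.01978372] [ 1.06837428 -0.21985818 -0.08559337]
```

View pics/pre.png

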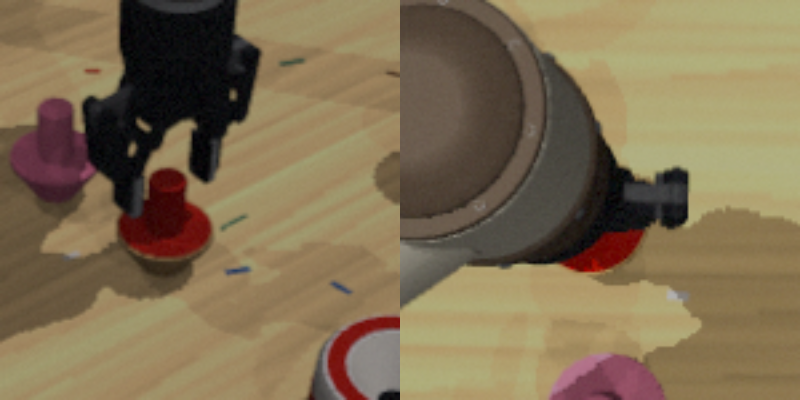

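The jaws straddle the knob centrally: in the left crop the knob is at (168,185) and the fingertips at (128,205) and (205,170). The pink one is clear. Closing.

drive_tool:
  plan:
    - [[0,0,0],0]
    - [[0,0,0],0]
    - [[0,0,0],0]
    - [[0,0,0],0]
  fingers: 1

```text
clock: 4.2
position: [447.6, 121.1, 84.9]
ee_rot: [-0.0, 1.0, 0.0, 0.001]
contact_force: [0.1, 0.8, 6.3]
gripper_width: 25.8
```

drive_tool:
  plan:
    - [[0,0,-0.002],0]
    - [[0,0,-0.004],0]
    - [[0,0,-0.006],0]
    - [[0,0,0],0]

```text
clock: 4.7
position: [447.5, 121.0, 96.8]
ee_rot: [0.0, 1.0, 0.0, 0.001]
contact_force: [0.0, 0.3, -1.3]
gripper_width: 26.1
```

drive_tool:
  plan:
    - [[0,0,-0.015],0]
    - [[0,0,-0.025],0]
    - [[0,0,-0.025],0]
    - [[0,0,-0.02],0]
    - [[0,0,-0.01],0]
    - [[0,0,0],0]

```text
clock: 5.45
position: [447.2, 120.9, 191.5]
ee_rot: [0.0, 1.0, 0.0, 0.0]
contact_force: [0.1, 0.2, -0.8]
gripper_width: 26.1
```

drive_tool:
  plan:
    - [[-0.01,0,0],0]
    - [[-0.02,0,0],0]
    - [[-0.03,0.001,0],0]
    - [[-0.03,0.001,0],0]
    - [[-0.03,0.001,0],0]
    - [[-0.03,0.001,0],0]
    - [[-0.03,0.0005,0],0]
    - [[-0.025,0,0],0]
    - [[-0.015,0,0],0]
    - [[-0.007,0,0],0]
    - [[0,0,0],0]
    - [[0,0,0],0]

```text
clock: 6.95
position: [673.7, 125.2, 191.0]
ee_rot: [0.0, 1.0, -0.0, -0.0]
contact_force: [-1.0, -0.8, -0.6]
gripper_width: 26.0
```

```bash
python3 - <<'E'
from bench import arm
import cv2,numpy as np
for n in ("scene","top"):
    d=arm.get_image(n); np.savez(n+"1.npz",**d); 
    x,y=(360,100) if n=="scene" else (150,20)
    cv2.imwrite(f"pics/{n}1.png",cv2.resize(d["image"][y:y+220,x:x+220],(600,600))[:,:,::-1])
s=arm.read_state();print(s["clock"],s["position"],s["ee_rot"].round(4),s["contact_force"],s["gripper_width"])
E
```

```text
7.05 [673.75809127 125.36158745 191.55186839] [-1.e-04  1.e+00  0.e+00 -0.e+00] [ 0.86482719  0.03153943 -0.63281821] 26.049583340677994
```

View pics/scene1.png

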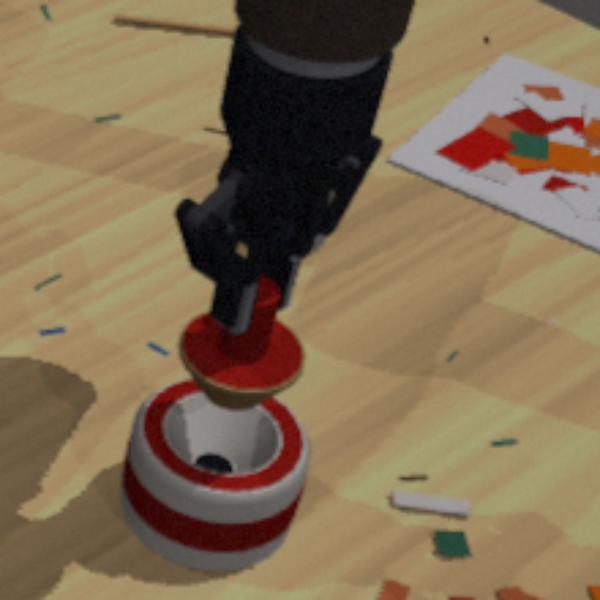

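View pics/top1.png

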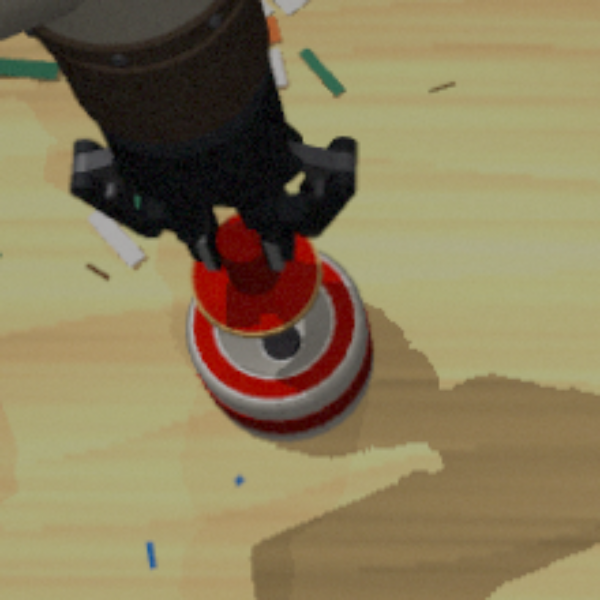

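```bash
python3 - <<'E'
from h import *
T=dict(np.load("top1.npz"));S=dict(np.load("scene1.npz"))
p=np.array([673.76,125.36,0]);f=106.7
for n,d,(x,y) in (("scene",S,(360,100)),("top",T,(150,20))):
    im=d["image"].copy(); big=cv2.resize(im[y:y+220,x:x+220],(600,600));k=600/220
    def P(X): return tuple(int(v) for v in ((proj(d,X)-(x,y)+.5)*k).round())
    for z,r in((79,14),(34,36),(30,36),(0,17)):
        pts=[P(p+[r*np.cos(a),r*np.sin(a),f+z]) for a in np.linspace(0,2*np.pi,37)]
        cv2.polylines(big,[np.array(pts)],True,(0,255,0),1)
    for r in (34,):
        pts=[P([674.2+r*np.cos(a),125.6+r*np.sin(a),70]) for a in np.linspace(0,2*np.pi,37)]
        cv2.polylines(big,[np.array(pts)],True,(0,255,255),1)
    big=big[130:530] if n=="top" else big[200:600]
    cv2.imwrite(f"pics/ov_{n}.png",cv2.resize(big[:,50:450],(600,600))[:,:,::-1])
E
```

```text
(no output)
```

View pics/ov_top.png

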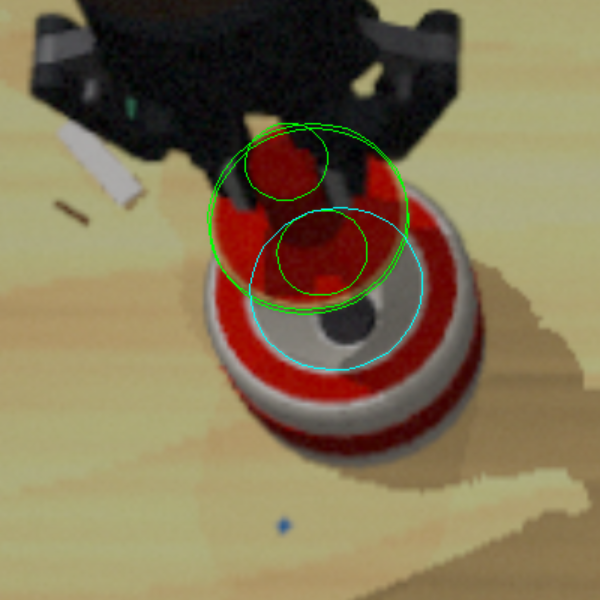

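View pics/ov_scene.png

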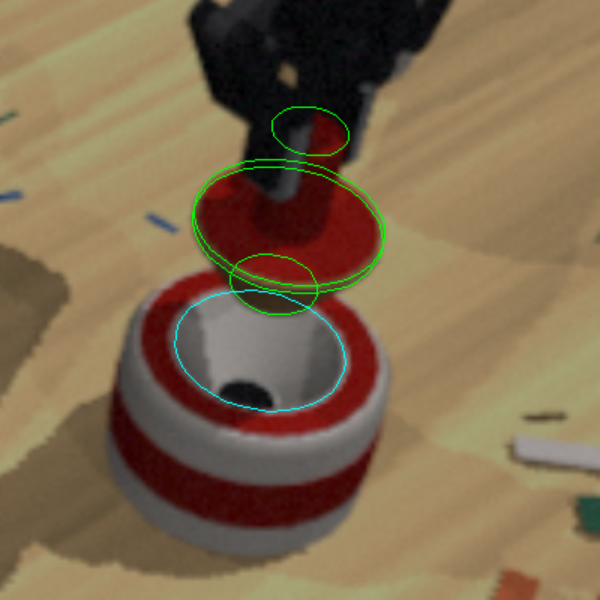

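The predicted outlines of an upright stopper match both views: the rim is at overlay (305,217) in top and (288,226) in scene. The stopper sits central and upright over the mouth. Home should be at TCP z ≈ 127.8. Lowering.

drive_tool:
  plan:
    - [[-0.0005,0.0002,0.01],0]
    - [[0,0,0.015],0]
    - [[0,0,0.012],0]
    - [[0,0,0.008],0]
    - [[0,0,0.006],0]
    - [[0,0,0.004],0]
    - [[0,0,0.003],0]
    - [[0,0,0],0]

```text
clock: 8.05
position: [674.7, 125.5, 133.3]
ee_rot: [0.0, 1.0, -0.0, -0.0]
contact_force: [0.2, -0.4, -1.7]
gripper_width: 25.6
```

drive_tool:
  plan:
    - [[0,0,0.002],0]
    - [[0,0,0.0015],0]
    - [[0,0,0.001],0]
    - [[0,0,0],0]

```text
clock: 8.55
position: [674.6, 125.5, 128.8]
ee_rot: [0.0, 1.0, -0.0, -0.0]
contact_force: [0.3, 0.9, -1.1]
gripper_width: 26.0
```

drive_tool:
  plan:
    - [[0,0,0.0008],0]
    - [[0,0,0.0008],0]
    - [[0,0,0],0]

```text
clock: 8.93
position: [674.8, 125.6, 128.2]
ee_rot: [-0.0, 1.0, 0.0, 0.0]
contact_force: [-2.8, 0.4, 4.7]
gripper_width: 25.7
```

The stopper is in contact, with 4.7 N up. I let it settle, move up 11 mm for a high grip, then grip lightly so the knob can pivot between the pads.

drive_tool:
  plan:
    - [[0,0,0],0]
    - [[0,0,0],0]
    - [[0,0,-0.005],0]
    - [[0,0,-0.006],0]
    - [[0,0,0],0]
  fingers: 0.2

```text
clock: 9.55
position: [675.3, 125.6, 139.2]
ee_rot: [0.0, 1.0, 0.0, 0.001]
contact_force: [-0.1, -0.7, -0.0]
gripper_width: 33.7
```

```bash
cat > look.py <<'E'
import sys
from bench import arm
from h import *
tag=sys.argv[1]; cx,cy,foot=674.3,125.5,43
o=[]
for n in ("scene","top"):
    d=arm.get_image(n); np.savez(f"{n}_{tag}.npz",**d)
    x,y=(380,170) if n=="scene" else (190,60)
    big=cv2.resize(d["image"][y:y+130,x:x+130],(400,400),interpolation=cv2.INTER_CUBIC);k=400/130
    if len(sys.argv)>2:
        for z,r in((79,14),(34,36)):
            pts=[((proj(d,[cx+r*np.cos(a),cy+r*np.sin(a),foot+z])-(x,y)+.5)*k).round().astype(int) for a in np.linspace(0,2*np.pi,37)]
            cv2.polylines(big,[np.array(pts)],True,(0,255,0),1)
    o.append(big)
cv2.imwrite(f"pics/look_{tag}.png",np.hstack(o)[:,:,::-1])
s=arm.read_state();print(s["clock"],s["position"].round(1),s["contact_force"].round(1),s["gripper_width"])
E
python3 look.py a 1
```

```text
9.65 [674.7 125.5 138.4] [ 0.3 -0.4 -0.1] 34.12324428974693
```

View pics/look_a.png

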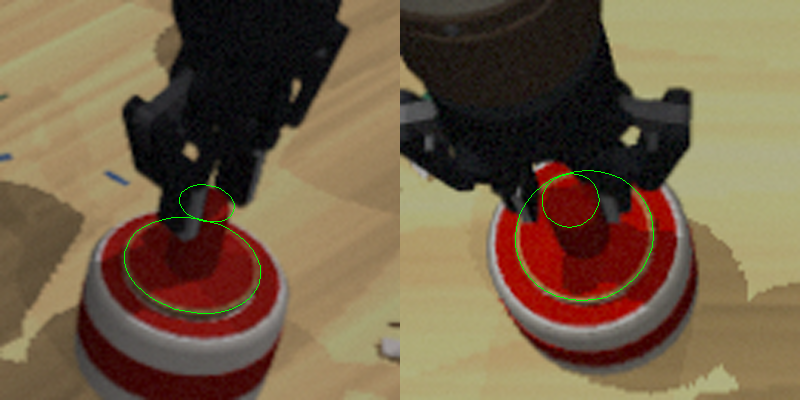

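The stopper sits home: the rim ring at (192,265) in scene and (584,235) in top coincides with the home prediction. Trying the light grip now.

drive_tool:
  plan:
    - [[0,0,0],0]
    - [[0,0,0],0]
    - [[0,0,0],0]
  fingers: 0.36

```text
clock: 10.02
position: [674.7, 125.5, 138.2]
ee_rot: [0.0, 1.0, -0.0, -0.0]
contact_force: [0.1, 1.0, 1.1]
gripper_width: 27.3
```

drive_tool:
  plan:
    - [[0,0,-0.001],0]
    - [[0,0,-0.002],0]
    - [[0,0,0],0]

```text
clock: 10.4
position: [674.7, 125.5, 141.2]
ee_rot: [0.0, 1.0, 0.0, 0.0]
contact_force: [0.4, 0.0, -0.8]
gripper_width: 27.5
```

drive_tool:
  plan:
    - [[0,0,-0.002],0]
    - [[0,0,-0.003],0]
    - [[0,0,-0.002],0]
    - [[0,0,0],0]

```text
clock: 10.9
position: [674.8, 125.5, 148.6]
ee_rot: [0.0, 1.0, 0.0, 0.0]
contact_force: [-0.3, 0.5, -0.7]
gripper_width: 27.8
```

```bash
sed -i 's/,43$/,float(sys.argv[2]) if len(sys.argv)>2 else 43/' look.py; python3 look.py b 53
```

```text
11.0 [674.7 125.5 148.2] [ 0.3 -0.5 -0.6] 27.955821895275875
```

View pics/look_b.png

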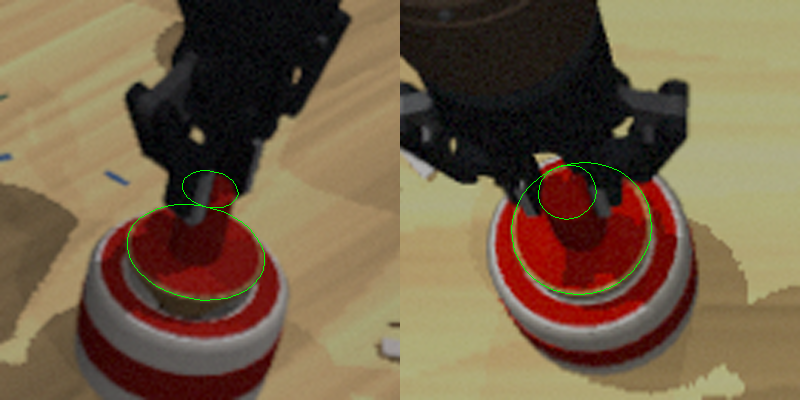

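It lifts 10 mm on the light grip, and the rim matches the prediction at (197,252) in scene and (582,228) in top. Now I push the knob sideways toward −x in small steps, so that it pivots on the mouth edge, and watch the force. By geometry about 16.5 mm of travel gives 15°.

drive_tool:
  plan:
    - [[0.002,0,0],0]
    - [[0.002,0,0],0]
    - [[0.002,0,0],0]
    - [[0.0015,0,0],0]
    - [[0,0,0],0]

```text
clock: 11.62
position: [667.2, 125.5, 148.3]
ee_rot: [0.0, 1.0, 0.0, 0.0]
contact_force: [-0.5, 1.2, -1.4]
gripper_width: 27.3
```

drive_tool:
  plan:
    - [[0.001,0,0],0]
    - [[0.001,0,0],0]
    - [[0,0,0],0]

```text
clock: 12.0
position: [665.5, 125.5, 148.6]
ee_rot: [0.0, 1.0, 0.0, 0.0]
contact_force: [1.2, 0.8, 0.1]
gripper_width: 27.4
```

```bash
python3 look.py c 53
```

```text
12.1 [665.5 125.5 148.5] [ 0.6 -0.3  0.2] 27.130816559159292
```

View pics/look_c.png

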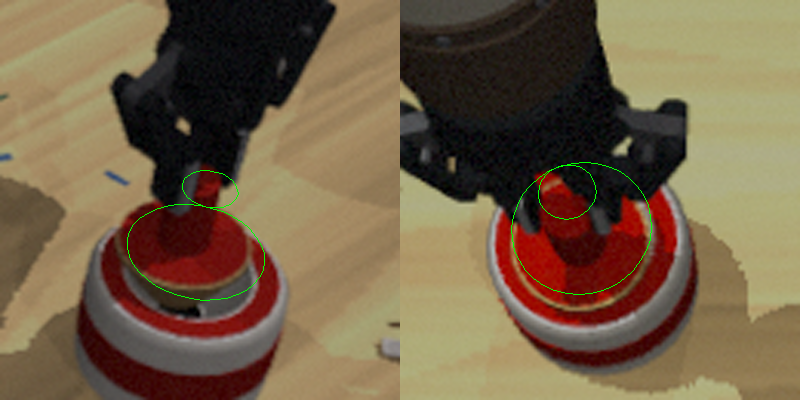

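The force is only about 1 N and the pot hasn't moved (white outer rim at top-crop (595,240), as before). I continue.

drive_tool:
  plan:
    - [[0.001,0,0],0]
    - [[0.001,0,0],0]
    - [[0.001,0,0],0]
    - [[0,0,0],0]

```text
clock: 12.6
position: [662.9, 125.6, 149.2]
ee_rot: [-0.0, 1.0, 0.0, 0.001]
contact_force: [2.4, -0.3, 2.9]
gripper_width: 27.5
```

drive_tool:
  plan:
    - [[0.001,0,0],0]
    - [[0.001,0,0],0]
    - [[0.001,0,0],0]
    - [[0,0,0],0]

```text
clock: 13.1
position: [660.1, 125.7, 149.4]
ee_rot: [-0.0, 1.0, 0.0, 0.001]
contact_force: [2.3, 0.4, 5.8]
gripper_width: 27.6
```

```bash
python3 look.py d 53; python3 - <<'E'
from h import *
# pot outer red ring / wood rim check in both images
for n in("top","scene"):
    d=dict(np.load(f"{n}_d.npz"));big=d["image"]
    x,y=(395,195) if n=="scene" else (205,75)
    cv2.imwrite(f"pics/dz_{n}.png",cv2.resize(big[y:y+100,x:x+100],(700,600)[:1]*1+(600,) if 0 else (600,600),interpolation=cv2.INTER_CUBIC)[:,:,::-1])
E
```

```text
13.2 [660.1 125.7 149.4] [ 2.5 -1.4  5.5] 27.63820232677212
```

View pics/look_d.png

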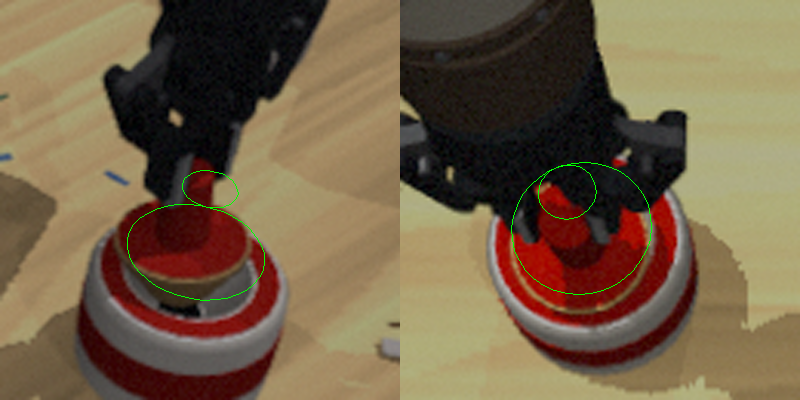

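View pics/dz_scene.png

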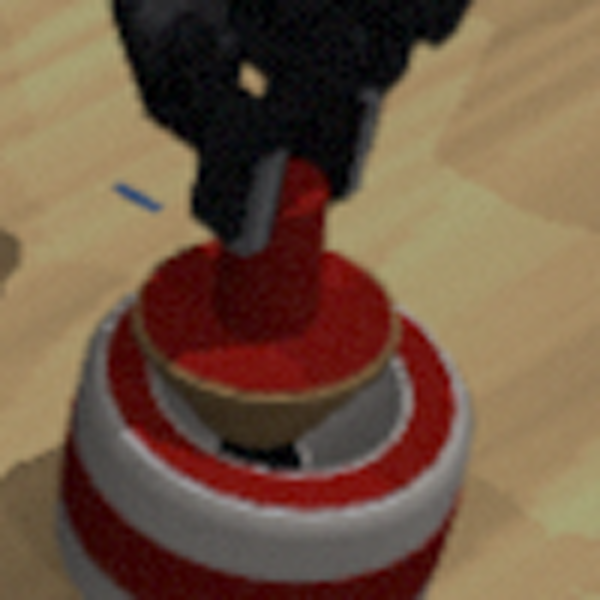

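```bash
cat > tilt.py <<'E'
import sys
from h import *
from scipy.optimize import least_squares
tag=sys.argv[1]
obs=[]
for n in("scene","top"):
    d=dict(np.load(f"{n}_{tag}.npz"));im=d["image"]
    h=cv2.cvtColor(im,cv2.COLOR_RGB2HSV)
    m=(((h[...,0]<8)|(h[...,0]>172))&(h[...,1]>170)&(h[...,2]>60)).astype(np.uint8)*255
    x,y=(395,195) if n=="scene" else (205,75)
    mm=np.zeros_like(m);mm[y:y+100,x:x+100]=m[y:y+100,x:x+100]
    if len(sys.argv)>2: pass
    seed=proj(d,[float(sys.argv[2])-20,125.5,85]).round().astype(int)
    nl,lab=cv2.connectedComponents(mm,connectivity=4)
    w=lab[seed[1]-2:seed[1]+3,seed[0]-2:seed[0]+3].ravel();w=w[w>0]
    l=np.bincount(w).argmax();comp=(lab==l).astype(np.uint8)
    print(n,"seed",seed,"area",comp.sum(),cv2.boundingRect(comp))
    c=max(cv2.findContours(comp,cv2.RETR_EXTERNAL,cv2.CHAIN_APPROX_NONE)[0],key=len)[:,0,:].astype(float)
    g=proj(d,[float(sys.argv[2]),125.5,86])
    lo=c[c[:,1]>g[1]-6]      # sides and front edge of the rim
    obs.append((d,lo)); 
    v=cv2.resize(im[y:y+100,x:x+100],(400,400),interpolation=cv2.INTER_CUBIC)
    for p in lo: cv2.circle(v,tuple(int(q) for q in (p-(x,y)+.5)*4),1,(0,255,0),-1)
    obs[-1]+=(v,)
cv2.imwrite(f"pics/tilt_{tag}.png",np.hstack([o[2] for o in obs])[:,:,::-1])
R=[[ray(d,p) for p in lo] for d,lo,_ in obs]
def f(q):
    c=q[:3];n=np.array([np.sin(q[3]),np.sin(q[4]),0]);n[2]=np.sqrt(1-n@n);r=[]
    for k in R:
        for o,v in k:
            X=o+v*((c-o)@n)/(v@n);r.append(np.linalg.norm(X-c)-q[5])
    return np.array(r)
s=least_squares(f,[float(sys.argv[2]),125.5,86,0,0,33.5],loss="soft_l1",f_scale=.6)
print("centre",s.x[:3].round(1),"lean x,y deg",np.degrees(s.x[3:5]).round(1),"r",s.x[5].round(1),"rms",np.sqrt((f(s.x)**2).mean()).round(2))
E
python3 tilt.py b 674.3; python3 tilt.py d 665
```

```text
scene seed [434 245] area 1285 (413, 227, 57, 52)
top seed [248 146] area 1058 (228, 112, 42, 43)
centre [674.3 130.6  65.7] lean x,y deg [ 20.  -22.2] r 33.1 rms 9.9
scene seed [430 242] area 821 (419, 222, 41, 38)
top seed [248 151] area 969 (227, 120, 43, 40)
centre [662.9 131.8  73.6] lean x,y deg [-15.3   2.8] r 26.1 rms 9.5tilt.py:28: RuntimeWarning: invalid value encountered in sqrt
  c=q[:3];n=np.array([np.sin(q[3]),np.sin(q[4]),0]);n[2]=np.sqrt(1-n@n);r=[]
tilt.py:28: RuntimeWarning: invalid value encountered in sqrt
  c=q[:3];n=np.array([np.sin(q[3]),np.sin(q[4]),0]);n[2]=np.sqrt(1-n@n);r=[]
```

```bash
python3 -c "
import cv2,numpy as np
a=cv2.imread('pics/tilt_b.png');b=cv2.imread('pics/tilt_d.png')
cv2.imwrite('pics/tilt_bd.png',cv2.resize(np.vstack([a,b]),(600,600)))"
```

```text
(no output)
```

View pics/tilt_bd.png

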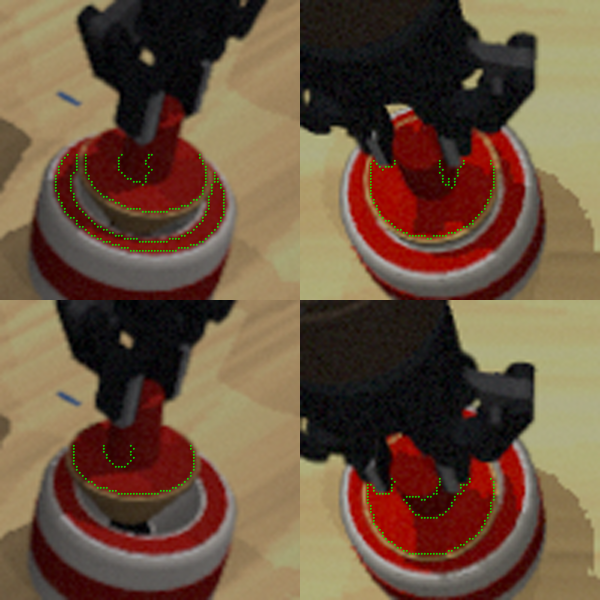

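```bash
python3 - <<'E'
s=open('tilt.py').read()
s=s.replace('    obs.append((d,lo)); \n','''    hull=cv2.convexHull(c.astype(np.int32))
    lo=np.array([p for p in lo if abs(cv2.pointPolygonTest(hull,(float(p[0]),float(p[1])),True))<1.3])
    obs.append((d,lo)); 
''').replace("np.sqrt(1-n@n)","np.sqrt(max(1-n@n,1e-6))")
s=s.replace('s=least_squares(f,[float(sys.argv[2]),125.5,86,0,0,33.5],loss="soft_l1",f_scale=.6)','s=least_squares(lambda q:f(np.r_[q,34.5]),[float(sys.argv[2]),125.5,86,0,0],loss="soft_l1",f_scale=.6)').replace("f(s.x)","f(np.r_[s.x,34.5])").replace('"r",s.x[5].round(1),','')
open('tilt.py','w').write(s)
E
python3 tilt.py d 665;python3 tilt.py c 665
```

```text
scene seed [430 242] area 821 (419, 222, 41, 38)
top seed [248 151] area 969 (227, 120, 43, 40)
centre [666.7 125.4  88.8] lean x,y deg [-12.2   4.7] rms 1.19
scene seed [430 242] area 822 (419, 224, 41, 39)
top seed [248 151] area 1012 (227, 119, 43, 40)
centre [664.9 123.7  91.7] lean x,y deg [4.7 2.2] rms 1.22
```

View pics/tilt_d.png

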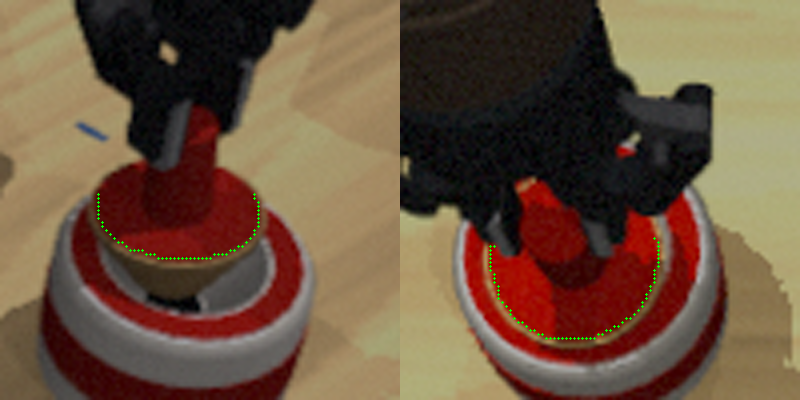

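The rim fit gives roughly a 9–12° lean at about 2–5 N. I go a little further and then measure again, also by the knob's axis.

drive_tool:
  plan:
    - [[0.001,0,0],0]
    - [[0.001,0,0],0]
    - [[0.001,0,0],0]
    - [[0,0,0],0]

```text
clock: 13.7
position: [657.4, 125.7, 149.8]
ee_rot: [-0.0, 1.0, 0.0, 0.002]
contact_force: [3.0, -1.3, 7.1]
gripper_width: 27.4
```

```bash
python3 look.py e; python3 tilt.py e 664; python3 - <<'E'
from h import *
o=[]
for n in("scene","top"):
    d=dict(np.load(f"{n}_e.npz"));x,y=(405,205) if n=="scene" else (210,95)
    o.append(cv2.resize(d["image"][y:y+70,x:x+70],(400,400),interpolation=cv2.INTER_CUBIC))
cv2.imwrite("pics/ez.png",np.hstack(o)[:,:,::-1])
T=dict(np.load("top_e.npz"))
for n in("scene","top"):
    d=dict(np.load(f"{n}_e.npz"));d0=dict(np.load(f"{n}0.npz"))
    # pot lower band region shift by phase correlation
    x,y,w,h=(400,270,80,45) if n=="scene" else (215,150,80,35)
    g=[cv2.cvtColor(q["image"],cv2.COLOR_RGB2GRAY)[y:y+h,x:x+w].astype(np.float32) for q in (d0,d)]
    print(n,"pot shift px",cv2.phaseCorrelate(*g,cv2.createHanningWindow((w,h),cv2.CV_32F)))
# knob axis direction prediction in scene
S=dict(np.load("scene_e.npz"))
for th in (0,5,10,15,20):
    t=np.radians(th);ax=np.array([-np.sin(t),0,np.cos(t)]);side=None
    c=np.array([665.,125.5,88]);a=proj(S,c);b=proj(S,c+45*ax)
    aT=proj(T,c);bT=proj(T,c+45*ax)
    print(th,"scene axis vec",(b-a).round(1),"top",(bT-aT).round(1))
E
```

```text
13.8 [657.4 125.7 149.8] [ 2.5 -0.6  6.3] 27.27715460920351
scene seed [429 241] area 808 (418, 221, 42, 38)
top seed [248 152] area 939 (227, 121, 43, 40)
centre [665.6 125.5  89.3] lean x,y deg [-13.9   4.7] rms 1.27
scene pot shift px ((-0.003976166342489762, 0.5077355248815394), 1.0070867427190144)
top pot shift px ((0.2332697235138923, -0.24467983814992778), 0.785702344444063)
0 scene axis vec [  4.6 -20.1] top [ -4.6 -11.3]
5 scene axis vec [  2.8 -21.4] top [-4.7 -8.7]
10 scene axis vec [  0.9 -22.5] top [-4.8 -6.1]
15 scene axis vec [ -0.9 -23.4] top [-4.8 -3.5]
20 scene axis vec [ -2.7 -24.1] top [-4.8 -0.8]
```

View pics/ez.png

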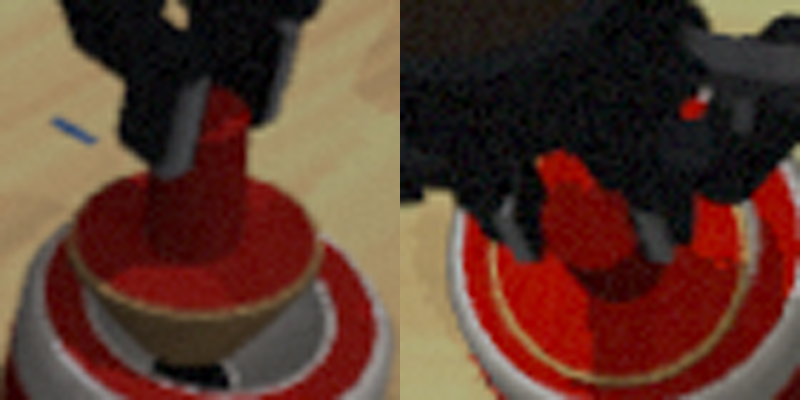

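Estimates of the lean: knob edge about 10.5°, rim-centre offset about 11.5°, rim-ellipse fit about 14°. The pot has shifted less than 0.5 px. I go 3 mm more.

drive_tool:
  plan:
    - [[0.001,0,0],0]
    - [[0.001,0,0],0]
    - [[0.001,0,0],0]
    - [[0,0,0],0]

```text
clock: 14.3
position: [654.5, 125.7, 150.1]
ee_rot: [-0.0, 1.0, 0.0, 0.002]
contact_force: [1.8, -0.2, 7.6]
gripper_width: 27.6
```

```bash
python3 look.py f; python3 tilt.py f 663; python3 - <<'E'
from h import *
o=[]
for n in("scene","top"):
    d=dict(np.load(f"{n}_f.npz"));x,y=(405,205) if n=="scene" else (210,95)
    o.append(cv2.resize(d["image"][y:y+70,x:x+70],(400,400),interpolation=cv2.INTER_CUBIC))
cv2.imwrite("pics/fz.png",np.hstack(o)[:,:,::-1])
for n in("scene","top"):
    d=dict(np.load(f"{n}_f.npz"));d0=dict(np.load(f"{n}0.npz"))
    x,y,w,h=(400,270,80,45) if n=="scene" else (215,150,80,35)
    g=[cv2.cvtColor(q["image"],cv2.COLOR_RGB2GRAY)[y:y+h,x:x+w].astype(np.float32) for q in (d0,d)]
    print(n,"pot shift px",cv2.phaseCorrelate(*g,cv2.createHanningWindow((w,h),cv2.CV_32F)))
# right edge of the knob per row (brightness step) in scene for b, e, f
for t in "bef":
    S=dict(np.load(f"scene_{t}.npz"));r=S["image"][...,0].astype(float)-0
    g=cv2.GaussianBlur(cv2.cvtColor(S["image"],cv2.COLOR_RGB2GRAY).astype(np.float32),(0,0),.7)
    E=[]
    for y in range(222,249):
        row=S["image"][y,435:458].astype(int); E.append((y," ".join(f"{a[0]:3d}" for a in row)))
    if t=="f": print("\n".join(f"{a}: {b}" for a,b in E))
E
```

```text
14.4 [654.5 125.8 150.1] [ 2.9 -0.9  7.2] 27.366126848541043
scene seed [429 241] area 810 (418, 220, 42, 38)
top seed [248 153] area 900 (227, 123, 42, 39)
centre [664.4 125.1  92.5] lean x,y deg [-14.6   1. ] rms 1.25
scene pot shift px ((0.2137930839138562, 0.5275669965444791), 1.0388788350423177)
top pot shift px ((-0.01665213983980607, 0.044211362801313214), 0.808481846915351)
222:  49  54  62  59  54  66  73  73  73  74  73  68  44  15  11  28  59 102 148 167 165 164 166
223:  44  56  63  58  53  69  72  76  76  88  88  97  73  13  15  38  66 120 157 167 167 165 163
224:  44  56  66  52  59  70  74  79  90 107 120 118  84  16  15  52  84 135 166 165 166 166 163
225:  53  65  69  52  55  63  66  90 113 117 119 109  70  13  33 103 134 151 166 166 168 167 166
226:  52  64  64  48  46  66  78  93 104 108 105  88  80  90 105 141 165 167 162 167 166 166 164
227:  54  64  62  59  66  88 101 102  98  91  85  82 118 153 166 165 166 164 166 164 165 166 166
228:  57  69  57  67  86  82  80  80  80  76  80  79 118 154 165 166 166 167 164 168 165 166 166
229:  59  65  54  52  66  71  73  76
[... 1203 characters left out ...]
1 103 100 100 101 107
242:  57  57  64  64  69  68  72  73  76  78  78  76  91 103 102 102 102 102 101 101 101 101 101
243:  56  60  61  65  68  68  72  74  76  78  79  78  88 104 104 104 105 103 101  99 102 100  99
244:  57  60  65  64  69  69  73  73  80  80  79  78  91 103 104 104 102 103 102 101 101 102 102
245:  56  61  61  69  71  72  75  78  79  76  80  80  92  99  99 102 101 102 100 102 100 101 103
246:  60  62  62  63  68  74  73  78  81  81  78  83  93 103 102 105 103 102 100 101 101 103 101
247:  61  58  60  67  69  69  72  75  78  78  86 100 106 103 103 104 103 104 102 101 103 102 100
248:  62  64  64  64  69  69  74  75  79  87  95 100 102 104 103 104 102 103 100 100  99 102 105
```

View pics/fz.png

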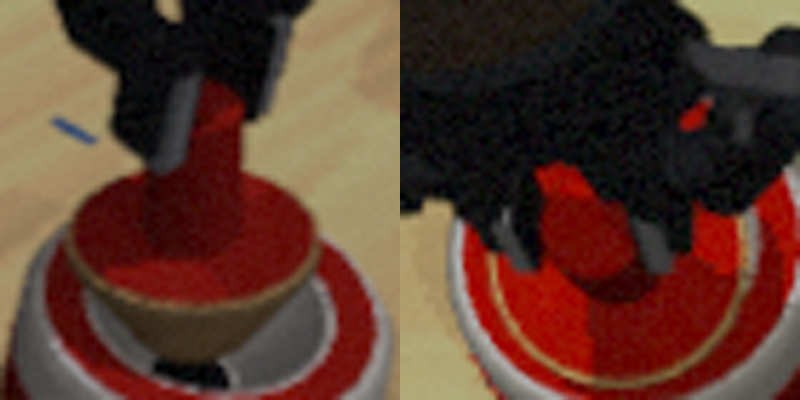

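The lean is now about 13–14.5° by three measures: the knob edge is vertical in scene, the rim offset gives 14°, and the fit gives 14.6°. The tip is in the mouth and the pot hasn't moved. One more millimetre and a short hold, then back.

drive_tool:
  plan:
    - [[0.001,0,0],0]
    - [[0,0,0],0]
    - [[0,0,0],0]

```text
clock: 14.78
position: [653.6, 125.7, 150.2]
ee_rot: [-0.0, 1.0, 0.0, 0.002]
contact_force: [3.0, -0.3, 7.3]
gripper_width: 27.3
```

```bash
python3 look.py g; python3 tilt.py g 663
```

```text
14.875 [653.7 125.7 150.2] [ 2.7 -0.8  8. ] 27.462378030115804
scene seed [429 241] area 806 (418, 219, 42, 39)
top seed [248 153] area 894 (227, 124, 43, 38)
centre [664.  125.6  92.9] lean x,y deg [-15.3   0.6] rms 1.34
```

The lean is about 15° with the tip in the mouth, so the rock is done. I bring the knob back across: the foot will catch the far wall and set the stopper upright again.

drive_tool:
  plan:
    - [[-0.002,0,0],0]
    - [[-0.002,0,0],0]
    - [[-0.002,0,0],0]
    - [[-0.002,0,0],0]
    - [[-0.002,0,0],0]
    - [[-0.002,0,0],0]
    - [[-0.002,0,0],0]
    - [[0,0,0],0]

```text
clock: 15.88
position: [666.1, 125.4, 147.8]
ee_rot: [0.0, 1.0, -0.0, -0.0]
contact_force: [0.7, -0.3, -1.9]
gripper_width: 27.3
```

drive_tool:
  plan:
    - [[-0.002,0,0],0]
    - [[-0.002,0,0],0]
    - [[-0.002,0,0],0]
    - [[-0.001,0,0],0]
    - [[0,0,0],0]

```text
clock: 16.5
position: [673.3, 125.5, 148.4]
ee_rot: [0.0, 1.0, -0.0, 0.0]
contact_force: [-0.0, 0.1, 0.6]
gripper_width: 27.1
```

```bash
python3 look.py i 53; python3 tilt.py i 676
```

```text
16.6 [673.2 125.5 148.4] [-1.6  0.1  0.9] 27.300543436842098
scene seed [435 245] area 1330 (413, 227, 57, 52)
top seed [248 145] area 953 (228, 111, 42, 41)
centre [682.9 127.5  72.6] lean x,y deg [  8.5 -20.2] rms 7.16
```

View pics/look_i.png

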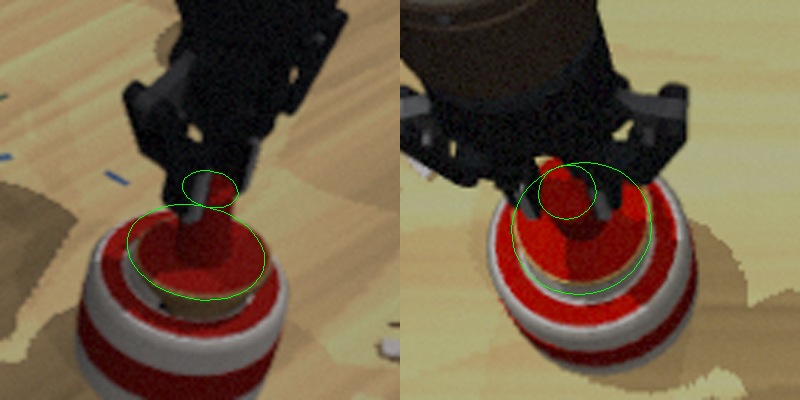

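It is still leaning a few degrees and the foot is just starting to touch the far wall. I overshoot to set it upright.

drive_tool:
  plan:
    - [[-0.0015,0,0],0]
    - [[-0.0015,0,0],0]
    - [[-0.0015,0,0],0]
    - [[-0.0015,0,0],0]
    - [[-0.001,0,0],0]
    - [[0,0,0],0]

```text
clock: 17.35
position: [680.3, 125.5, 148.1]
ee_rot: [0.0, 1.0, -0.0, -0.0]
contact_force: [0.0, 0.7, -0.5]
gripper_width: 27.3
```

```bash
python3 look.py j 53
```

```text
17.45 [680.2 125.5 148.1] [-0.4 -0.4  0.3] 27.559637975996615
```

View pics/look_j.png

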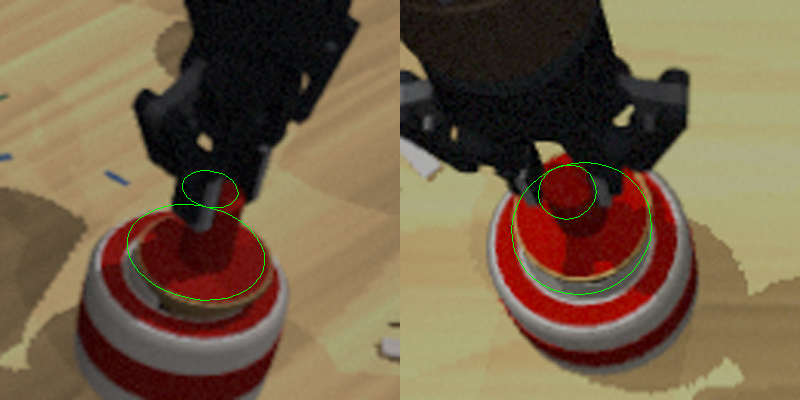

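It is nearly upright now, offset about 6 mm to +x as intended. I re-centre and look.

drive_tool:
  plan:
    - [[0.002,0,0],0]
    - [[0.002,0,0],0]
    - [[0.0018,0,0],0]
    - [[0,0,0],0]

```text
clock: 17.95
position: [674.3, 125.5, 148.2]
ee_rot: [0.0, 1.0, 0.0, 0.0]
contact_force: [-0.2, 0.4, -1.9]
gripper_width: 27.7
```

```bash
python3 look.py k 53
```

```text
18.05 [674.4 125.5 148.3] [ 0.3  0.1 -1. ] 27.348886783318584
```

View pics/look_k.png

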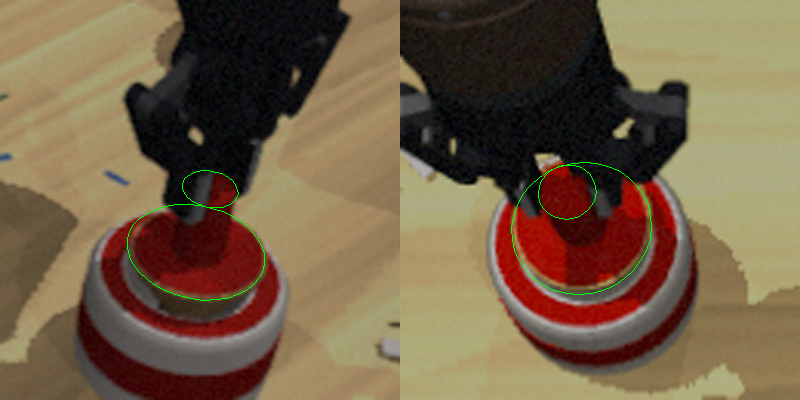

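It is upright and centred to within about 2°. The rim is at (197,252) in scene and (582,228) in top, on the prediction. Lowering it home.

drive_tool:
  plan:
    - [[0,0,0.002],0]
    - [[0,0,0.002],0]
    - [[0,0,0.002],0]
    - [[0,0,0.002],0]
    - [[0,0,0.001],0]
    - [[0,0,0],0]

```text
clock: 18.8
position: [674.3, 125.5, 139.2]
ee_rot: [0.0, 1.0, -0.0, -0.0]
contact_force: [-0.3, 0.4, -1.5]
gripper_width: 27.6
```

drive_tool:
  plan:
    - [[0,0,0.001],0]
    - [[0,0,0.001],0]
    - [[0,0,0],0]

```text
clock: 19.18
position: [674.4, 125.5, 137.3]
ee_rot: [0.0, 1.0, 0.0, 0.0]
contact_force: [0.0, 0.0, 0.7]
gripper_width: 27.3
```

```bash
python3 look.py l 43
```

```text
19.275 [674.4 125.5 137.3] [-0.4  0.3  1.1] 27.07012317473285
```

View pics/look_l.png

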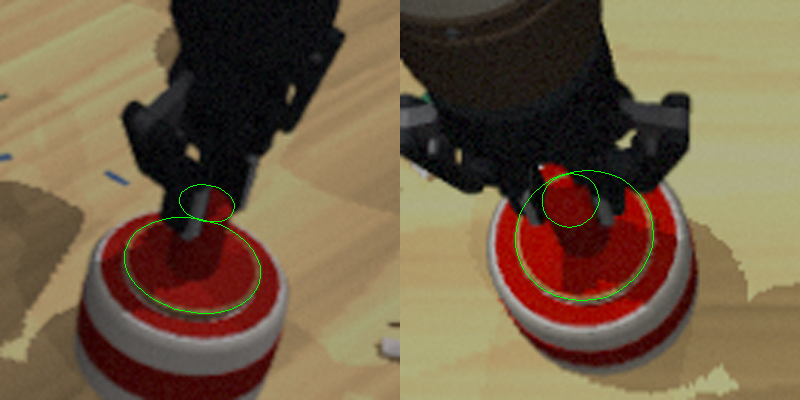

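It is back at the home outline, with contact just starting. I press gently to seat it.

drive_tool:
  plan:
    - [[0,0,0.001],0]
    - [[0,0,0.001],0]
    - [[0,0,0],0]

```text
clock: 19.65
position: [675.2, 125.6, 136.8]
ee_rot: [-0.0, 1.0, 0.0, 0.001]
contact_force: [-1.5, 0.3, 6.1]
gripper_width: 27.7
```

Seated at 6 N. I open and retreat straight up.

drive_tool:
  plan:
    - [[0,0,0],0]
    - [[0,0,0],0]
    - [[0,0,0],0]
    - [[0,0,-0.01],0]
    - [[0,0,-0.02],0]
    - [[0,0,-0.03],0]
    - [[0,0,-0.03],0]
    - [[0,0,0],0]
  fingers: -0.1

```text
clock: 20.65
position: [676.0, 125.9, 229.5]
ee_rot: [-0.0, 1.0, 0.001, 0.004]
contact_force: [-0.6, 0.1, -1.2]
gripper_width: 47.3
```

drive_tool:
  plan:
    - [[0.03,0,-0.03],0]
    - [[0.05,0,-0.02],0]
    - [[0.05,0,0],0]
    - [[0.05,0,0],0]
    - [[0.03,0,0],0]
    - [[0,0,0],0]

```text
clock: 21.4
position: [462.5, 125.2, 275.5]
ee_rot: [-0.001, 1.0, 0.0, -0.0]
contact_force: [0.5, 0.2, 0.6]
gripper_width: 46.9
```

```bash
python3 look.py m 43; python3 - <<'E'
from h import *
d=dict(np.load("top_m.npz"));cv2.imwrite("pics/top_m.png",d["image"][:,:,::-1])
for n in("scene","top"):
    d=dict(np.load(f"{n}_m.npz"));d0=dict(np.load(f"{n}0.npz"))
    x,y,w,h=(400,270,80,45) if n=="scene" else (215,150,80,35)
    g=[cv2.cvtColor(q["image"],cv2.COLOR_RGB2GRAY)[y:y+h,x:x+w].astype(np.float32) for q in (d0,d)]
    print(n,"pot shift px",cv2.phaseCorrelate(*g,cv2.createHanningWindow((w,h),cv2.CV_32F)))
E
```

```text
21.5 [464.5 125.6 275.3] [ 0.4 -0.2  0.3] 47.18654185199285
scene pot shift px ((-0.16066182023379127, 0.49573797148320864), 0.9749649779001872)
top pot shift px ((-0.018787882174535753, -0.19955156254059858), 1.0789233456055323)
```

View pics/look_m.png

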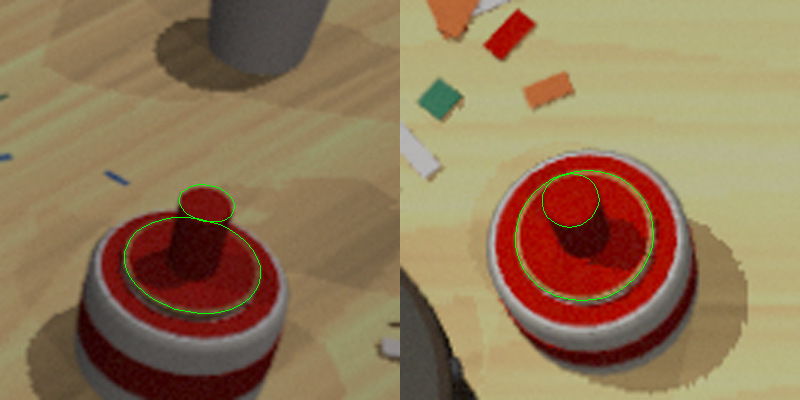

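View pics/top_m.png

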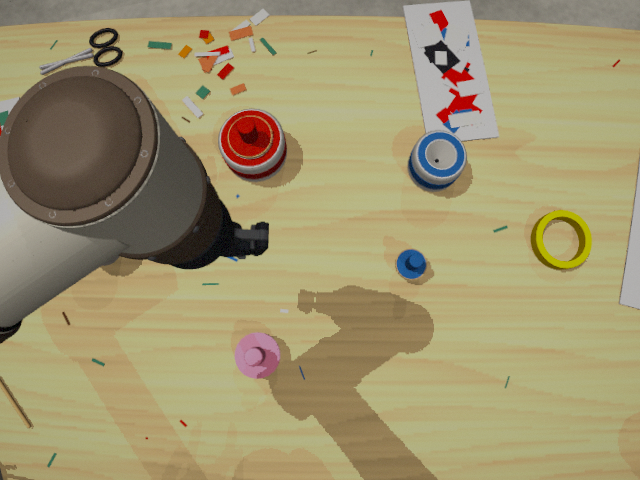

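The stopper stands upright and fully home. The knob top (scene crop 207,203; top crop 571,200) and the rim both lie on the home prediction. The pot is at its old place, and the blue pot, blue stopper, tape roll and pink one haven't moved. The arm is clear, so I hand in.

```bash
python3 -c "
from bench import arm
print(arm.job_done())"
```

```text
the job is handed in; nothing more can be done
None
```

The red stopper is back upright and fully home in the red-banded pot, released, with the arm clear. I handed the job in at about 21.5 s.

**What I did:** I carried the stopper over, seated it home, let go and took a lighter, higher grip on the knob. I then lifted it about 10 mm and rocked it to about 15° with its tip in the mouth. The tool cannot tilt, so the rock came from sliding the knob sideways until the stopper pivoted on the mouth edge between the pads. Going back past centre set it upright again; I then pressed it home with about 6 N and opened the jaws.

**Last checks:**
- **Seating:** in both views the knob top and rim lie on the outline predicted for an upright, fully home stopper.
- **Red pot:** it shifted no more than about 0.5 px.
- **Other things:** the blue pot, blue stopper, pink look-alike and tape roll look unmoved. The arm hid the white tub in the last top view; the part of it in the scene crop looked in place.
- **Forces:** readings between moves stayed below about 8.5 N.

**Where measurements disagreed:** the lean was measured less exactly than the rest. The final fit gave 15.3°, but with a residual of about 1.3 mm. One millimetre earlier, three estimates gave 13.2°, 14° and 14.6°, so the true figure is probably 14–15°. Two of the rim fits while the stopper was up failed because the mask merged with the pot's ring; there I relied on the outline overlay.

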